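# Bring the assembly press station into operation

## Task

Bring the press station into operation by pressing its controls with a fingertip, in this order: first press down the raised end of the rocker switch until it has tipped right over, then push the square key on the aluminium valve block fully down so that it stays in, and last press the big mushroom button on the loose start box fully down and let it spring back up. Nothing is to be gripped or lifted: leave the start box and all the loose things on the bench where they stand, and do not press the small round button on the counter box.

Things in the scene. Friction and masses are not known exactly. Their poses are not given: they have to be found in the camera images.
- switch_box: grey box screwed to the bench, 110 x 66 x 45 mm high, carrying the rocker; origin at the centre of its underside, its x axis points along the rocker towards the end that is raised at the start (any heading)
- rocker (a joint): the rocker, rad: about 0 (0 to 0.04) at the start with one end raised, 0.32 when fully tipped over; stays where it is left, about 2 N at rocker_raised moves it
- rocker_raised (a point): point on the white rocker, in the middle of the half that is raised at the start, 24 mm from the pivot along the switch box's +x; the rocker is a shallow V, 74 mm long x 38 mm wide, pivot 55 mm above the bench; at the start this half slopes up outwards at 18 degrees and this point is about 66 mm above the bench; it moves with the rocker and goes down about 8 mm, when this half lies level
- valve_block: bare aluminium block screwed to the bench, 85 x 85 x 55 mm high, two brass fittings on its +x side; origin at the centre of its underside
- key (a joint): the square key, m: 0 up at the start, 0.008 fully down; stays where it is pushed, about 2.5 N moves it
- key_top (a point): centre of the top of the square white key in the middle of the valve block, 32 x 32 mm, 73 mm above the bench when up, 65 when down
- start_box: grey box standing loose on four rubber feet, 100 x 74 x 46 mm high, about 0.8 kg; origin at the centre of its underside
- start (a joint): the mushroom button, m: 0 up, 0.008 fully down; a spring (1.2 N at first, 4 N fully down) sends it back up
- start_top (a point): centre of the flat top (20 mm across) of the big white mushroom button in the middle of the start box, cap 42 mm across, 76 mm above the bench when up
- counter_box: grey box screwed to the bench, 100 x 70 x 50 mm high, with a dark display window on the +x part of its top; origin at the centre of its underside
- counter (a joint): the small round counter button, m: 0 up, 0.006 down, sprung; not to be pressed
- counter_top (a point): centre of the top of the small round white counter button, 16 mm across, 62 mm above the bench
- glue: small red glue bottle standing upright, 30 mm across, 85 mm high; origin under its centre
- pillar: dark steel pillar standing upright, 24 mm across, 70 mm high; origin under its centre
- bushing: brass bushing standing on end, 32 mm across, 30 mm high; origin under its centre
- driver: screwdriver lying on the bench beyond the boxes, about 200 mm long, under 40 mm high
- gear: steel gear lying flat, 82 mm across, 16 mm high; origin under its centre
- cup: empty blue drinking cup standing at the left end of the row, 72 mm across, 90 mm high; origin under its centre

How it is judged:
On the way, in this order (a step that is already met when the one before it is completed fails the run):
1. the rocker is tipped over (value of joint rocker above 0.26 rad), for 0.05 s.
2. the square key is fully down (value of joint key above 0.0062 m), for 0.05 s.
3. the mushroom button is fully down (value of joint start above 0.0062 m), for 0.05 s.
At the end, for the whole second after the job is handed in: The rocker is tipped over (above 0.26 of 0.32 rad), the square key is down (above 6.2 of 8 mm), the mushroom button is back up (within 1.5 mm), the counter button is up (within 1.5 mm), and the start box, at rest, and the six loose things are within 20 mm of where they stood (value of joint rocker above 0.26 rad and value of joint key above 0.0062 m and value of joint each of start, counter below 0.0015 m and distance of each of start_box, glue, pillar, bushing, driver, gear, cup from where it was at the start of the episode below 0.02 m and linear speed of start_box below 0.01 m/s); the robot touches nothing.
It fails at once if the square key is pressed (over 3 mm) before the rocker is tipped over (value of joint key above 0.003 m and value of joint rocker below 0.26 rad).
It fails at once if the mushroom button is pressed (over 3 mm) before the square key is down (value of joint start above 0.003 m and value of joint key below 0.0062 m).
It fails at once if the counter button is pressed (over 2.5 mm) (value of joint counter above 0.0025 m).
It fails at once if the start box is lifted, tipped or shifted (10 mm up, 0.15 rad, 20 mm) (height (world z) of start_box above 0.01 m or angle between start_box's own z axis and vertical above 0.15 rad or distance of start_box from where it was at the start of the episode above 0.02 m).
It fails at once if a loose thing on the bench (glue bottle, pillar, bushing, screwdriver, gear, cup) is lifted or shifted by more than 20 mm (distance of any of glue, pillar, bushing, driver, gear, cup from where it was at the start of the episode above 0.02 m).
It also fails if it takes over 48 s, if anything falls off the work surface, if the arm or the gripper's body presses on something with over 40 N, if the wrist force passes 120 N, or if a joint passes its speed limit or range.

## Robot

A 7-joint arm with a two-finger parallel gripper is mounted at the origin on the work surface. World frame = base frame: x ahead of the robot, y to its left, z up, the work surface at z = 0. Lengths are in m, angles in rad, forces in N, time in s.
With the tool pointing down it reaches from about 0.4 to 0.875 m from the base axis. Payload 19.3 kg.
Tool frame: the origin (TCP) lies between the finger pads; the fingertips stand 22 mm ahead of it and the grasp point (between the pads) lies 3 mm ahead of it; z points along the fingers, y is the line along which they close (so a half turn about z gives the same grasp; the last joint's range is limited). The gripper opens to 85 mm and grips with 20 to 120 N. Pads are 22 mm wide; open, the fingers measure 114 mm over their backs; the gripper's body (76 mm by 85 mm) begins 54 mm behind the grasp point. The pads swing forward as they close: fully open they stand 13 mm farther back than shut.
Start: joints at [1.077, 0.521, -0.036, 1.599, 0.021, 1.021, -0.113], TCP at [0.257, -0.57, 0.253] pointing down, gripper open.
Joint ranges: [-2.91, 2.91], [-0.3, 2.13], [-1.5, 1.42], [0.17, 2.43], [-1.26, 4.41], [0.16, 1.93], [-2.52, 2.52]. Speed limits (rad/s): [1.89, 1.89, 2.39, 2.39, 3.01, 3.01, 3.01].

## Interface

Orientations are given as a 3x3 rotation matrix whose columns are the frame's x, y, z axes.
In Python, from plant import robot, cams gives the robot as it stands.
- The arm moves only by the tool carry_out, never from a script. Its argument "motion" is a list of rows, each a list of 4 numbers: the shift along the tool's x, y, z in mm, then the turn about the tool's z in degrees. A call has 1 to 5 rows; each row is the pose to reach, as a shift and turn from the pose commanded when the call began, along the tool's axes at that moment; what a row does not reach only later rows make up. A row lasts 1/12 s, in which the tool goes at most 41.7 mm and 7.16 degrees, less where a joint would pass 70% of its speed; a pose out of reach is approached as far as the arm can. A call with a gripper value outside its range is refused whole. "jaw" is the opening, from 0 (shut) to 1 (fully open), set as the call begins (left out, the last holds). The fingers move at their own pace and stop on an object; the grip force is fixed at half the most. Time passes only in rows, so rows that repeat a pose let the fingers close. It gives the time, the measured TCP pose, the force, the opening and the grip force at its end, in the units of the state.
- robot.state(): the state, without advancing time (a new reading comes with each control period).
- cams.grab_frame(name): name is "scene" or "top" or "wrist"; returns the picture (400x640x3 uint8, red, green, blue); there is no depth.
- cams.camera_info(name): a dict with "fx", "fy", "cx", "cy" (pixels), "pose" (4x4, takes a point from camera to world coordinates). Camera axes: x right, y down, z forward; pixel columns grow to the right and rows downward; lengths in m; the calibration is good to about 2 mm. The wrist camera is an equidistant fisheye: a pixel r from the principal point sees the ray r / f radians off the axis. A picture is of the moment at which its call begins: read the wrist's pose just before it. camera_info takes no time and is no camera call; for the wrist camera it gives the pose at the moment of the call.
- robot.job_done(): hands the job in; it is judged then, once.
The state is a dict: "t": time; "joint_positions": joint angles; "joint_velocities": joint speeds; "tau": joint torques, N m; "ee_pos": TCP position; "orientation": TCP orientation; "contact_force": force on the tool from outside, world axes, zero at the start; "torque": the same for the moment, N m; "gripper_width": opening from 0.0 (shut) to 1.0 (fully open); "gripper_force": force on a finger pad.
Only numpy, scipy, OpenCV 4.12 (cv2) and the standard library are available. Lean on these libraries where they do the work, as an engineer would, in place of code of your own. Each camera call takes 0.05 s, during which the arm holds its last target. There are 200 camera calls.

## Working session

There is one attempt and no reset: what is moved stays moved. The work goes in short steps, Python scripts to look and compute and a tool call to move; the robot and the scene stay as the last step left them, time stands still between calls to the robot, and variables do not carry over. Pictures are saved under pics/ and viewed, at most 10 in all, crops included, and the job is handed in when it is done.

Besides the shell and the picture viewer there is one more tool, called as name(argument=value, ...), one argument or row to a line, values as JSON. carry_out: Moves the arm, as the interface text tells. Its arguments: {"type":"object","properties":{"motion":{"type":"array","items":{"type":"array","items":{"type":"number"}}},"jaw":{"type":"number"}},"required":["motion"]}

```bash
mkdir -p pics; python3 - <<'E'
from plant import robot, cams
import cv2,numpy as np
for n in ("scene","top"):
    cv2.imwrite(f"pics/{n}0.png",cams.grab_frame(n)[:,:,::-1])
    i=cams.camera_info(n); print(n,i["fx"],i["cx"],i["cy"],np.round(i["pose"],3).tolist())
s=robot.state(); print(s["t"],s["ee_pos"],np.round(s["orientation"],3).tolist(),s["gripper_width"])
E
```

```text
scene 396.24028700129173 316.4507856168792 205.29776269339519 [[0.45, 0.542, -0.71, 1.255], [0.893, -0.264, 0.364, -0.276], [0.01, -0.797, -0.603, 0.675], [0.0, 0.0, 0.0, 1.0]]
top 430.2964457172552 316.41545669110826 198.79876202483018 [[-0.021, -0.998, 0.061, 0.517], [-1.0, 0.021, -0.0, 0.048], [-0.001, -0.061, -0.998, 1.095], [0.0, 0.0, 0.0, 1.0]]
0.1 [ 0.25686975 -0.56946186  0.25278882] [[0.912, 0.411, -0.0], [0.411, -0.912, 0.001], [-0.0, -0.001, -1.0]] 0.9971132082628026
```

View pics/top0.png

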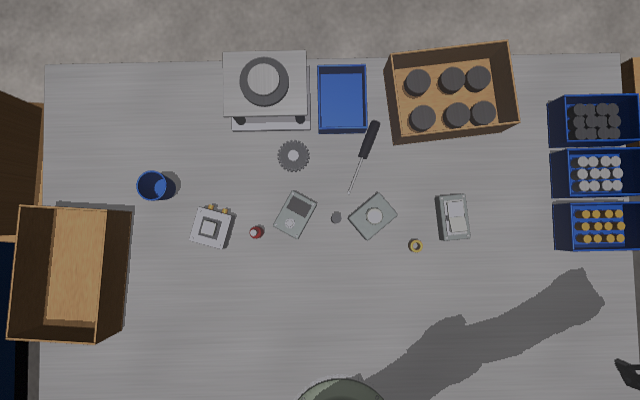

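View pics/scene0.png

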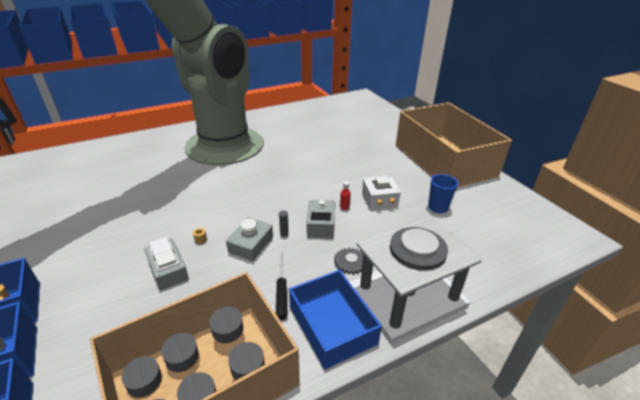

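The top view shows the switch box at about (453,217), the start box at (373,216), the valve block at (211,227) and the counter box at (295,214). I'll enlarge the switch and the buttons.

```bash
python3 - <<'E'
import cv2,numpy as np
t=cv2.imread("pics/top0.png");s=cv2.imread("pics/scene0.png")
f=lambda im,x,y,w,h:cv2.resize(im[y:y+h,x:x+w],(400,300),interpolation=cv2.INTER_CUBIC)
a=np.vstack([np.hstack([f(t,420,187,80,60),f(t,333,187,80,60)]),np.hstack([f(t,171,197,80,60),f(s,126,230,80,60)])])
cv2.imwrite("pics/crops.png",a)
E
```

```text
(no output)
```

View pics/crops.png

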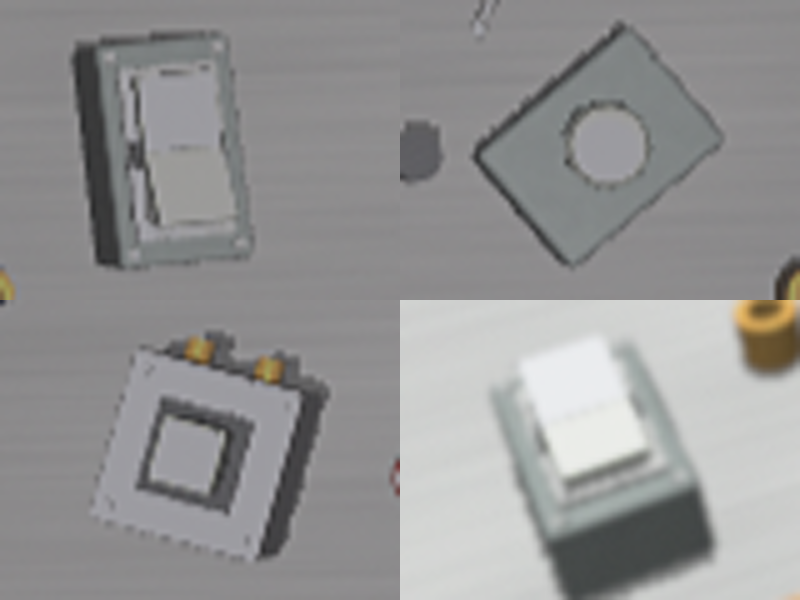

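```bash
cat > h.py <<'E'
from plant import robot, cams
import numpy as np, cv2
from scipy.optimize import least_squares
I={n:cams.camera_info(n) for n in("scene","top")}
def proj(n,P):
    i=I[n];T=np.linalg.inv(i["pose"]);c=np.atleast_2d(P)@T[:3,:3].T+T[:3,3]
    return np.c_[i["fx"]*c[:,0]/c[:,2]+i["cx"],i["fy"]*c[:,1]/c[:,2]+i["cy"]]
def ray(n,uv,z):
    i=I[n];d=i["pose"][:3,:3]@[(uv[0]-i["cx"])/i["fx"],(uv[1]-i["cy"])/i["fy"],1];o=i["pose"][:3,3]
    return o+d*(z-o[2])/d[2]
E
python3 - <<'E'
from h import *
# far-left, far-right, fold-l, fold-r, near-l, near-r (as seen in top)
top=np.array([(137,80),(212,72),(145,150),(226,150),(157,223),(238,218)])/5+[420,187]
sc=(np.array([(603,335),(520,350),(628,405),(540,420),(650,437),(555,475)])-[400,300])/5+[126,230]
# scene: upper = near robot; right = +y = top-left
sc=sc[[4,5,2,3,0,1]]
def mod(p,farup):
    x,y,h,z=p; pts=[]
    for s in(1,0,-1):
        up=(s==1)==farup and s!=0
        L=37*(np.cos(.314) if up else 1)/1000; hz=.0365*np.sin(.314)*up
        for w in(19,-19):pts.append((s*L,w/1000,z+hz))
    pts=np.array(pts);c,sn=np.cos(h),np.sin(h)
    return np.c_[x+c*pts[:,0]-sn*pts[:,1],y+sn*pts[:,0]+c*pts[:,1],pts[:,2]]
for fu in(True,False):
    f=lambda p:np.r_[(proj("top",mod(p,fu))-top).ravel(),(proj("scene",mod(p,fu))-sc).ravel()]
    r=least_squares(f,[.47,-.28,0.1,.055]);print(fu,r.x,r.cost);print(np.round(r.fun.reshape(-1,2),1).tolist())
# box rims
def rect(c,o,z):
    return [ray("top",np.array(q)/5+o,z) for q in c]
print("switch rim",np.round(np.mean(rect([(78,38),(228,35),(253,255),(98,268)],[420,187],.045),0),4))
print("switch rim tight",np.round(rect([(97,40),(222,33),(250,255),(125,265)],[420,187],.045),4).tolist())
print("mush",ray("top",np.array((607-400,145))/5+[333,187],.074))
print("mush scene",ray("scene",(249,225),.076))
R=rect([(620-400,25),(722-400,140),(573-400,265),(482-400,155)],[333,187],.046);print("startbox",np.round(R,4).tolist(),np.mean(R,0))
print("key",ray("top",np.array((187,455-300))/5+[171,197],.073),ray("scene",(380,182),.073))
R=rect([(135,48),(302,85),(258,258),(92,215)],[171,197],.055);print("valve",np.round(R,4).tolist(),np.mean(R,0))
for n,u,z in(("pillar",(336,217),.07),("bush",(416,245),.03),("glue",(256,231),.085),("count",(290,224),.062)):print(n,ray("top",u,z))
E
```

```text
True [ 0.53059763 -0.28815877  0.07629548  0.05645191] 37.46989393589267
[[0.6, -0.6], [1.4, -0.5], [-0.7, 0.2], [-1.3, -1.3], [-1.3, 0.9], [-1.8, 0.4], [-1.7, -2.6], [-0.6, -3.8], [-0.5, -2.1], [-0.3, 1.0], [0.2, 2.4], [-0.1, 5.1]]
False [ 0.52947865 -0.28814591  0.0453281   0.05668875] 8.73567357031093
[[-0.4, -0.9], [0.3, -0.3], [-0.7, 0.4], [-1.2, -0.6], [-0.4, 0.5], [-0.7, 0.4], [-0.9, 1.6], [0.1, 0.0], [-0.5, -2.3], [-0.4, 0.4], [-0.2, -1.2], [-0.8, 1.2]]
switch rim [ 0.5302 -0.2839  0.045 ]
switch rim tight [[0.5839, -0.2532, 0.045], [0.586, -0.3144, 0.045], [0.4777, -0.3234, 0.045], [0.4741, -0.2625, 0.045]]
mush [ 0.53543713 -0.08891318  0.074     ]
mush scene [ 0.54911938 -0.09094826  0.076     ]
startbox [[0.5944, -0.1007, 0.046], [0.5372, -0.1487, 0.046], [0.4781, -0.0745, 0.046], [0.5324, -0.0317, 0.046]] [ 0.53550647 -0.08889368  0.046     ]
key [0.51532437 0.30510296 0.073     ] [0.52815355 0.2917008  0.073     ]
valve [[0.5675, 0.3345, 0.055], [0.5479, 0.2539, 0.055], [0.4651, 0.2758, 0.055], [0.4874, 0.3556, 0.055]] [0.51698051 0.30492186 0.055     ]
pillar [0.53505536 0.00197999 0.07      ]
bush [ 0.46271814 -0.19512313  0.03      ]
glue [0.50599426 0.19067006 0.085     ]
count [0.52075668 0.11223557 0.062     ]
```

The two-view fit puts the raised half on the robot side: switch pivot at (0.530,-0.288), key at (0.516,0.305), mushroom at (0.535,-0.089). I'll go above the rocker with the gripper shut and the tool squared to the world axes.

carry_out(
  motion=[
    [36,-16,0,6.1],
    [72,-32,0,12.2],
    [108,-48,0,18.3],
    [144,-64,0,24.3],
    [180,-80,0,24.3],
  ],
  jaw=0,
)

```text
t: 0.52
ee_pos: [0.389, -0.4211, 0.2531]
orientation: [[1.0, -0.008, -0.0], [-0.008, -1.0, 0.0], [-0.0, -0.0, -1.0]]
contact_force: [1.1, -0.3, 1.0]
gripper_width: 0.302
gripper_force: 0.0
```

carry_out(
  motion=[
    [27,-30,10],
    [54,-60,30],
    [81,-90,55],
    [108,-120,80],
    [118,-132,105],
  ],
)

```text
invalid input
```

carry_out(
  motion=[
    [27,-30,10,0],
    [54,-60,30,0],
    [81,-90,55,0],
    [108,-120,80,0],
    [118,-132,105,0],
  ],
)

```text
t: 0.93
ee_pos: [0.508, -0.2894, 0.1499]
orientation: [[1.0, 0.001, 0.003], [0.001, -1.0, -0.0], [0.003, 0.0, -1.0]]
contact_force: [0.8, -0.2, 0.6]
gripper_width: 0.002
gripper_force: 0.0
```

```bash
python3 - <<'E'
from h import *
s=robot.state();print(s["t"],s["ee_pos"],s["gripper_width"],s["contact_force"])
i=cams.camera_info("wrist");print(i["fx"],i["cx"],i["cy"],np.round(i["pose"],3).tolist())
cv2.imwrite("pics/w1.png",cams.grab_frame("wrist")[:,:,::-1])
E
```

```text
0.9333 [ 0.50797809 -0.28941115  0.14987206] 0.00171933526069195 [ 0.81586729 -0.23131232  0.58296961]
309.70691628693146 321.98277371416856 201.84039487346243 [[0.002, -0.955, -0.298, 0.584], [-1.0, -0.002, -0.001, -0.29], [0.001, 0.298, -0.955, 0.272], [0.0, 0.0, 0.0, 1.0]]
```

View pics/w1.png

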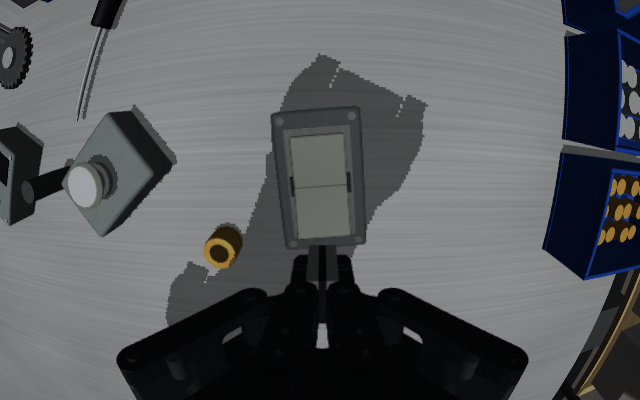

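The wrist view shows the rocker centred on the fingertip line: near half at columns 290–353, fold at row 187, fingertips at column 321. Lowering.

carry_out(
  motion=[
    [0,0,25,0],
    [0,0,45,0],
    [0,0,52,0],
    [0,0,54,0],
    [0,0,56,0],
  ],
)

```text
t: 1.4
ee_pos: [0.5055, -0.292, 0.0939]
orientation: [[1.0, -0.001, -0.0], [-0.001, -1.0, -0.0], [-0.0, 0.0, -1.0]]
contact_force: [0.8, -0.2, 0.1]
gripper_width: -0.001
gripper_force: 0.0
```

carry_out(
  motion=[
    [0,0,2,0],
    [0,0,4,0],
    [0,0,6,0],
    [0,0,7,0],
    [0,0,7,0],
  ],
)

```text
t: 1.82
ee_pos: [0.5055, -0.2919, 0.0868]
orientation: [[1.0, -0.0, 0.0], [-0.0, -1.0, -0.0], [0.0, 0.0, -1.0]]
contact_force: [0.3, -0.9, 1.7]
gripper_width: 0.0
gripper_force: 0.5
```

carry_out(
  motion=[
    [0,0,2,0],
    [0,0,4,0],
    [0,0,5,0],
    [0,0,6,0],
    [0,0,6,0],
  ],
)

```text
t: 2.23
ee_pos: [0.5054, -0.2917, 0.0806]
orientation: [[1.0, -0.0, -0.0], [-0.0, -1.0, 0.0], [-0.0, -0.0, -1.0]]
contact_force: [-1.6, -0.5, 3.0]
gripper_width: -0.0
gripper_force: 1.5
```

carry_out(
  motion=[
    [0,0,1,0],
    [0,0,1.5,0],
    [0,0,2,0],
    [0,0,2,0],
  ],
)

```text
t: 2.57
ee_pos: [0.5055, -0.2919, 0.0802]
orientation: [[1.0, -0.001, 0.0], [-0.001, -1.0, -0.0], [0.0, 0.0, -1.0]]
contact_force: [-10.4, 5.0, 35.7]
gripper_width: -0.0
gripper_force: 18.1
```

The hard stop came at tip height 58 mm, so the rocker is fully over. I'll lift and go to the key.

carry_out(
  motion=[
    [0,0,-20,0],
    [0,0,-60,0],
    [0,-10,-100,0],
    [0,-40,-100,0],
    [0,-80,-100,0],
  ],
)

```text
t: 2.98
ee_pos: [0.5061, -0.2135, 0.1807]
orientation: [[1.0, -0.005, 0.004], [-0.005, -1.0, -0.002], [0.004, 0.002, -1.0]]
contact_force: [2.0, 0.1, -0.3]
gripper_width: -0.004
gripper_force: 0.0
```

carry_out(
  motion=[
    [0,-40,0,0],
    [0,-80,0,0],
    [0,-120,0,0],
    [0,-160,0,0],
    [0,-200,0,0],
  ],
)

```text
t: 3.4
ee_pos: [0.5053, -0.0097, 0.1787]
orientation: [[1.0, -0.0, 0.0], [-0.0, -1.0, 0.0], [0.0, -0.0, -1.0]]
contact_force: [0.9, -0.2, 0.0]
gripper_width: -0.004
gripper_force: 0.0
```

carry_out(
  motion=[
    [0,-40,0,0],
    [0,-80,0,0],
    [0,-120,0,0],
    [0,-160,0,0],
    [0,-200,0,0],
  ],
)

```text
t: 3.82
ee_pos: [0.5052, 0.1905, 0.1787]
orientation: [[1.0, -0.0, 0.0], [-0.0, -1.0, 0.0], [0.0, -0.0, -1.0]]
contact_force: [2.1, 0.4, 0.1]
gripper_width: 0.002
gripper_force: 0.0
```

carry_out(
  motion=[
    [4,-40,0,0],
    [8,-80,0,0],
    [11,-117,20,0],
    [11,-117,40,0],
    [11,-117,40,0],
  ],
)

```text
t: 4.23
ee_pos: [0.5145, 0.3071, 0.135]
orientation: [[1.0, 0.003, -0.004], [0.003, -1.0, -0.002], [-0.004, 0.002, -1.0]]
contact_force: [-0.9, -0.8, 0.4]
gripper_width: 0.002
gripper_force: 0.0
```

```bash
python3 - <<'E'
from h import *
s=robot.state();print(s["t"],s["ee_pos"])
w=cams.grab_frame("wrist")[:,:,::-1]; t=cams.grab_frame("scene")[:,:,::-1]
f=lambda im,x,y,ww,h:cv2.resize(im[y:y+h,x:x+ww],(400,300),interpolation=cv2.INTER_CUBIC)
cv2.imwrite("pics/w2.png",np.hstack([f(w,222,100,200,150),f(t,126,230,80,60)]))
E
```

```text
4.2333 [0.51445801 0.30706415 0.13499168]
```

View pics/w2.png

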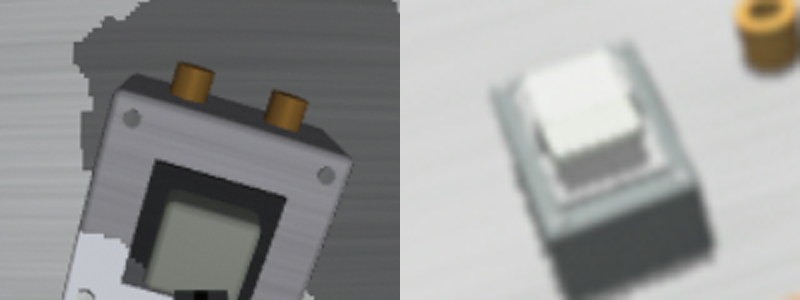

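The rocker's far end is now raised, so it has tipped. The key is centred on the fingertip column. Pressing the key.

carry_out(
  motion=[
    [0,0,20,0],
    [0,0,38,0],
    [0,0,42,0],
    [0,0,44,0],
    [0,0,46,0],
  ],
)

```text
t: 4.75
ee_pos: [0.5174, 0.3048, 0.0939]
orientation: [[1.0, -0.001, 0.001], [-0.001, -1.0, 0.0], [0.001, -0.0, -1.0]]
contact_force: [-1.2, -1.6, 2.7]
gripper_width: 0.001
gripper_force: 1.2
```

carry_out(
  motion=[
    [0,0,2,0],
    [0,0,4,0],
    [0,0,5,0],
    [0,0,6,0],
    [0,0,6,0],
  ],
)

```text
t: 5.17
ee_pos: [0.5171, 0.3054, 0.087]
orientation: [[1.0, -0.0, 0.001], [-0.0, -1.0, 0.0], [0.001, -0.0, -1.0]]
contact_force: [1.9, -2.2, 4.1]
gripper_width: -0.005
gripper_force: 2.1
```

carry_out(
  motion=[
    [0,0,0.5,0],
    [0,0,1,0],
    [0,0,1.5,0],
    [0,0,1.5,0],
  ],
)

```text
t: 5.5
ee_pos: [0.5172, 0.3055, 0.0866]
orientation: [[1.0, -0.001, 0.001], [-0.001, -1.0, 0.001], [0.001, -0.001, -1.0]]
contact_force: [-3.9, -4.5, 24.3]
gripper_width: -0.0
gripper_force: 12.0
```

Hard stop at tip height 65 mm, so the key is fully down. I'll lift and go to the mushroom button.

carry_out(
  motion=[
    [0,0,-20,0],
    [0,0,-60,0],
    [0,10,-95,0],
    [0,50,-95,0],
    [0,90,-95,0],
  ],
)

```text
t: 5.92
ee_pos: [0.5169, 0.2163, 0.1821]
orientation: [[1.0, 0.003, 0.003], [0.003, -1.0, 0.002], [0.003, -0.002, -1.0]]
contact_force: [0.9, -0.8, -1.1]
gripper_width: 0.002
gripper_force: 0.0
```

carry_out(
  motion=[
    [0,40,0,0],
    [5,80,0,0],
    [10,120,0,0],
    [15,160,0,0],
    [18,200,0,0],
  ],
)

```text
t: 6.33
ee_pos: [0.5347, 0.0136, 0.1804]
orientation: [[1.0, 0.0, 0.0], [0.0, -1.0, 0.0], [0.0, -0.0, -1.0]]
contact_force: [-0.2, 0.8, -0.1]
gripper_width: -0.004
gripper_force: 0.0
```

carry_out(
  motion=[
    [0,40,0,0],
    [0,80,0,0],
    [0,104,20,0],
    [0,104,40,0],
    [0,104,40,0],
  ],
)

```text
t: 6.75
ee_pos: [0.5328, -0.0899, 0.1374]
orientation: [[1.0, -0.003, -0.004], [-0.003, -1.0, 0.0], [-0.004, -0.0, -1.0]]
contact_force: [-0.9, 0.4, -0.7]
gripper_width: -0.0
gripper_force: 0.0
```

```bash
python3 - <<'E'
from h import *
w=cams.grab_frame("wrist")[:,:,::-1]; t=cams.grab_frame("scene")[:,:,::-1]
s=robot.state();print(s["t"],s["ee_pos"])
f=lambda im,x,y,ww,h:cv2.resize(im[y:y+h,x:x+ww],(400,300),interpolation=cv2.INTER_CUBIC)
cv2.imwrite("pics/w3.png",np.hstack([f(w,222,100,200,150),f(t,340,160,80,60)]))
E
```

```text
6.85 [ 0.53440265 -0.08788726  0.14017184]
```

View pics/w3.png

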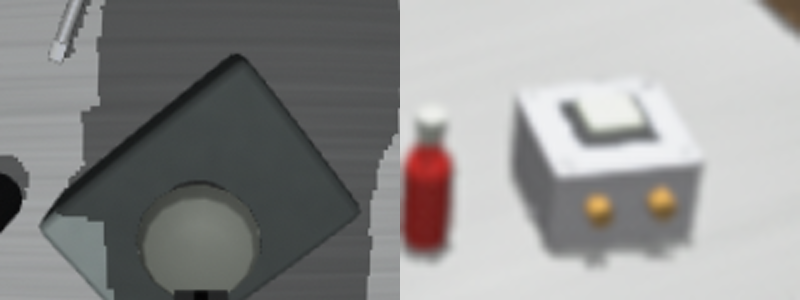

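The key sits low in its frame. The mushroom is centred under the fingertips (crop column 198 against 201). Pressing it gently.

carry_out(
  motion=[
    [0,0,20,0],
    [0,0,36,0],
    [0,0,41,0],
    [0,0,43,0],
    [0,0,45,0],
  ],
)

```text
t: 7.27
ee_pos: [0.5351, -0.0879, 0.096]
orientation: [[1.0, 0.001, 0.001], [0.001, -1.0, 0.0], [0.001, -0.0, -1.0]]
contact_force: [-0.5, 2.2, 1.9]
gripper_width: 0.004
gripper_force: 0.8
```

carry_out(
  motion=[
    [0,0,2,0],
    [0,0,4,0],
    [0,0,5,0],
    [0,0,5.5,0],
    [0,0,5.5,0],
  ],
)

```text
t: 7.68
ee_pos: [0.5351, -0.0885, 0.0901]
orientation: [[1.0, -0.0, 0.001], [-0.0, -1.0, 0.0], [0.001, -0.0, -1.0]]
contact_force: [1.3, 3.0, 6.0]
gripper_width: 0.001
gripper_force: 2.9
```

carry_out(
  motion=[
    [0,0,0.5,0],
    [0,0,1,0],
    [0,0,1,0],
    [0,0,1,0],
  ],
)

```text
t: 8.02
ee_pos: [0.5352, -0.0885, 0.0897]
orientation: [[1.0, -0.0, 0.002], [-0.0, -1.0, 0.0], [0.002, -0.0, -1.0]]
contact_force: [-2.2, 4.2, 19.9]
gripper_width: -0.005
gripper_force: 10.2
```

Hard stop, so the button is fully down. Lifting slowly and then clear.

carry_out(
  motion=[
    [0,0,-3,0],
    [0,0,-8,0],
    [0,0,-14,0],
    [0,0,-40,0],
    [0,0,-80,0],
  ],
)

```text
t: 8.43
ee_pos: [0.5326, -0.0887, 0.1672]
orientation: [[1.0, -0.0, -0.006], [-0.0, -1.0, 0.0], [-0.006, -0.0, -1.0]]
contact_force: [0.5, -0.5, -0.4]
gripper_width: 0.002
gripper_force: 0.0
```

carry_out(
  motion=[
    [0,0,-30,0],
    [0,0,-60,0],
    [-10,0,-60,0],
    [-10,0,-60,0],
    [-10,0,-60,0],
  ],
)

```text
t: 8.85
ee_pos: [0.5241, -0.0889, 0.2286]
orientation: [[1.0, -0.001, -0.0], [-0.001, -1.0, -0.0], [-0.0, 0.0, -1.0]]
contact_force: [0.4, 0.3, -1.2]
gripper_width: -0.0
gripper_force: 0.0
```

```bash
python3 - <<'E'
from h import *
s=robot.state();print(s["t"],s["ee_pos"],s["contact_force"])
t=cams.grab_frame("scene")[:,:,::-1]
cv2.imwrite("pics/end.png",cv2.resize(t[150:310,120:420],(800,427),interpolation=cv2.INTER_CUBIC))
E
```

```text
8.85 [ 0.52409743 -0.08889915  0.22861585] [ 0.35433439  0.33577622 -1.17616019]
```

View pics/end.png

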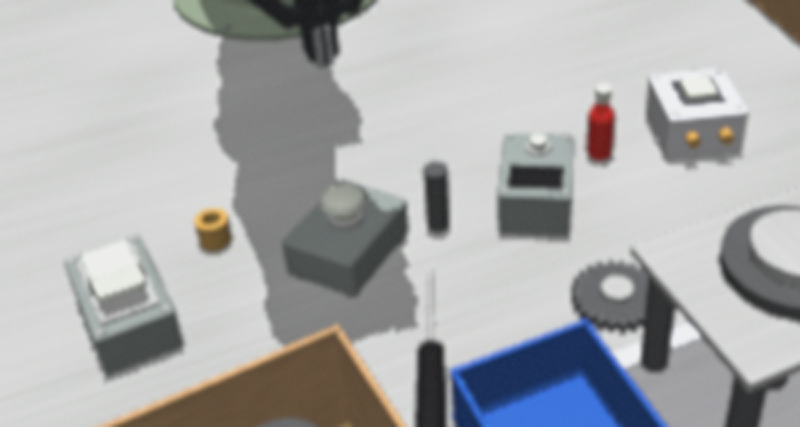

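The picture shows the rocker tipped (115,280), the key down (697,88), the mushroom up (343,203) and the loose things in place, with the robot clear.

```bash
python3 -c "
from plant import robot
print(robot.job_done())"
```

```text
the job is handed in; nothing more can be done
None
```

I tipped the rocker, pushed the square key down and pressed and released the mushroom button, in that order, and handed the job in at about 9 s; hand-in returned no verdict, but the last picture showed the end state as required.

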